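Put a parts box into service: divider in, lid set on, transport cover off

TASK

Get the white parts box ready: take the larger divider panel out of the rack and slide it upright into the guide slot in the box, all the way down to the floor. Then pick up the nested pair of lids together by the inner lid's post, lower them squarely onto the box, and let go only once they are fully seated. Finally grip the outer lid by its collar and lift it alone straight up, about 10 cm, leaving the inner lid seated the whole time, and finish while holding the outer lid level in the air above the box; keep the lids nested until they are on the box, and do not disturb the other things on the bench.

Things in the scene. Friction and masses are not known exactly. Their poses are not given: they have to be found in the camera images.
- box: White open parts box fixed to the bench, 150 (its x) x 120 (its y) x 75 mm high outside, walls and floor 5 mm thick. Origin at the centre of its underside, z up. Small fasteners lie on its floor. Two pairs of upright ribs on the two long walls (the walls that face its +y and -y) form one guide slot for the divider
- slot (a point): Middle of the divider slot at the height of the box floor (20 mm off the box centre towards the box's -x, 5 mm above its underside). Axes as the box's: the slot runs along y, 110 mm from wall to wall, and is 11.5 mm wide in x; the ribs stick out 7 mm from the walls, are 6 mm thick and end 13 mm below the rim
- rim (a point): Centre of the box's mouth, at the height of its rim (75 mm above its underside). Axes as the box's; the mouth is 140 (x) x 110 (y) mm
- divider: Plywood divider panel, the larger of the two in the rack: 9 mm thick (its x), 106 mm long (its y), 58 mm high (its z), loose, standing upright. Origin at the centre of its underside. When home on the box floor its top is 12 mm below the rim; it can be turned either way round
- inner_lid: Grey inner lid, loose, 0.2 kg. Origin at the centre of its underside, z up. From the bottom: plug of four ribs 134 (x) x 104 (y) x 8 mm that enters the box mouth; plate 150 x 120 mm, z 8 to 16 mm, that rests on the rim, so the seated origin is 8 mm below the rim; central square post 24 x 24 mm up to z = 75 mm, out through the outer lid. Fits either way round
- outer_lid: White outer lid (transport cover), loose, 0.16 kg, nested on the inner lid and carried by it, axes alike. Origin at the centre of its plate's underside, 16 mm above the inner lid's origin. Plate 164 (x) x 134 (y) x 5 mm, skirt 6 mm down around the inner plate with 2 mm play
- collar (a point): Centre of the top of the outer lid's collar, 33 mm above that lid's origin, axes as the lid's. The collar is a square tube 50 x 50 mm, wall 5 mm, standing 28 mm up from the plate around the inner lid's post, 8 mm clear of it on each side. When nested the post stands 26 mm out above the collar
- rack: Dark steel divider rack fixed to the bench, 110 x 90 mm, floor 6 mm thick, ribs up to 26 mm. Two slots 12 mm wide run along its y at x = -30 and +30 mm; one holds the divider, the other the short divider. Origin at the centre of its underside
- short_divider: Bystander: shorter plywood panel, 9 x 80 x 45 mm, standing upright in the rack's other slot. Origin at the centre of its underside
- tape_roll: Bystander: roll of tape lying flat, 100 mm diameter, 45 mm high. Origin under its centre
- jar: Bystander: pale jar with a black cap, 60 mm diameter, 80 mm high, upright. Origin under its centre
- can: Bystander: metal can, 66 mm diameter, 90 mm high, upright. Origin under its centre
- spacer: Bystander: steel spacer, upright cylinder, 28 mm diameter, 30 mm high. Origin under its centre
- screwdriver: Bystander: screwdriver lying on the bench at the far right. Origin under its middle
- small_bin: Bystander: small open brown bin, 100 x 70 x 50 mm. Origin under its centre

How it is judged:
On the way, in this order (a step that is already met when the one before it is completed fails the run):
1. the divider stands fully down in the box's guide slot and has been let go (horizontal distance between divider and slot below 0.005 m and z of divider in the frame of slot below 0.003 m and angle between the x axis of divider and the x axis of box, either way round below 0.07 rad and angle between divider's own z axis and vertical below 0.07 rad and contact force between the fingers and divider below 0.2 N), for 0.2 s.
2. both lids, still nested and with the post still gripped, are lowered until the inner lid is seated on the box (z of inner_lid in the frame of rim below -0.004 m and horizontal distance between inner_lid and rim below 0.007 m and angle between the x axis of inner_lid and the x axis of box, either way round below 0.1 rad and angle between inner_lid's own z axis and vertical below 0.05 rad and z of outer_lid in the frame of inner_lid below 0.02 m and horizontal distance between outer_lid and inner_lid below 0.006 m and contact force between the fingers and inner_lid above 0.5 N), for 0.05 s.
3. the nested lids are let go, seated on the box (z of inner_lid in the frame of rim below -0.005 m and horizontal distance between inner_lid and rim below 0.007 m and angle between the x axis of inner_lid and the x axis of box, either way round below 0.1 rad and angle between inner_lid's own z axis and vertical below 0.05 rad and z of outer_lid in the frame of inner_lid below 0.02 m and horizontal distance between outer_lid and inner_lid below 0.006 m and contact force between the fingers and inner_lid below 0.2 N and contact force between the fingers and outer_lid below 0.2 N), for 0.1 s.
At the end, for the whole second after the job is handed in: Outer lid gripped, still, level (0.2 rad), over 70 mm above its nested place, within 100 mm of the box centre, touching nothing else; inner lid untouched, seated (3 mm high, 7 mm aside, 0.1 rad yaw, 0.05 tilt); divider down in its slot (3 mm high, 5 mm aside, 0.07 rad) (horizontal distance between divider and slot below 0.005 m and z of divider in the frame of slot below 0.003 m and angle between the x axis of divider and the x axis of box, either way round below 0.07 rad and angle between divider's own z axis and vertical below 0.07 rad and z of inner_lid in the frame of rim below -0.005 m and horizontal distance between inner_lid and rim below 0.007 m and angle between the x axis of inner_lid and the x axis of box, either way round below 0.1 rad and angle between inner_lid's own z axis and vertical below 0.05 rad and z of outer_lid in the frame of inner_lid above 0.086 m and horizontal distance between outer_lid and rim below 0.1 m and angle between outer_lid's own z axis and vertical below 0.2 rad and contact force between the fingers and outer_lid above 1 N and contact force between outer_lid and inner_lid below 0.1 N and contact force between outer_lid and box below 0.1 N and contact force between the fingers and inner_lid below 0.2 N and linear speed of outer_lid below 0.03 m/s and linear speed of inner_lid below 0.02 m/s); the arm keeps its last pose, push and grip.
It fails at once if the outer lid comes off the inner lid (more than 12 mm up or 20 mm aside) while the inner lid is not seated on the box (6 mm or more too high, or 10 mm or more aside) ((z of outer_lid in the frame of inner_lid above 0.028 m or horizontal distance between outer_lid and inner_lid above 0.02 m) and (z of inner_lid in the frame of rim above -0.002 m or horizontal distance between inner_lid and rim above 0.01 m)).
It fails at once if a bystander is moved by more than 25 mm (distance of any of short_divider, tape_roll, jar, can, spacer, screwdriver, small_bin from where it was at the start of the episode above 0.025 m).
It also fails if it takes over 72 s, if anything falls off the work surface, if the arm or the gripper's body presses on something with over 40 N, if the wrist force passes 120 N, or if a joint passes its speed limit or range.

ROBOT

A 6-joint arm with a two-finger parallel gripper is mounted at the origin on the work surface. World frame = base frame: x ahead of the robot, y to its left, z up, the work surface at z = 0. Lengths are in m, angles in rad, forces in N, time in s.
With the tool pointing down it reaches from about 0.25 to 0.8 m from the base axis. Payload 8.5 kg.
Tool frame: the origin (TCP) lies at the very end of the fingers, on their centre line; the grasp point (between the pads) lies 19 mm behind it; y points along the fingers, x is the direction in which the jaws open and shut, and the axes are right-handed (so a half turn about y gives the same grasp; the last joint's range is limited). The gripper opens to 85 mm and grips with 20 to 120 N. Pads are 22 mm wide; open, the fingers measure 114 mm over their backs; the gripper's body (76 mm by 85 mm) begins 54 mm behind the grasp point. The pads swing forward as they close: fully open they stand 13 mm farther back than shut.
Start: joints at [-1.166, 0.238, -0.013, 1.319, 0, 1.571], TCP at [0.207, -0.483, 0.231] pointing down, gripper open.
Joint ranges: [-2.66, 2.66], [-1.03, 1.9], [-1.14, 1.46], [-1.82, 2.27], [-1.45, 1.34], [-3.14, 3.14]. Speed limits (rad/s): [2.22, 2.22, 2.79, 3.14, 3.14, 3.14].

INTERFACE

Orientations are given as a unit quaternion [w, x, y, z].
In Python, from bench import status, vision, workorder gives the robot as it stands.
- The arm moves only by the tool move_arm, never from a script. Its argument "motion" is a list of rows, each a list of 5 numbers: the opening in per cent of the stroke, from 0 (shut) to 100 (fully open), then the shift along the tool's x, y, z in units of 0.2 m (1.0 is 0.2 m), then the turn about the tool's y in units of 60 degrees (1.0 is 60 degrees). In form: [[gripper, tx, ty, tz, spin], ...]. A call has 1 to 12 rows; each row shifts and turns the commanded pose from where the row before left it, along the tool's axes as they then stand; what a row does not reach is not made up. A row lasts 1/8 s, in which the tool goes at most 62.5 mm and 10.7 degrees, less where a joint would pass 70% of its speed; a pose out of reach is approached as far as the arm can. A call with a number of a shift or a turn outside -1 to 1 is refused whole. A call with a gripper value outside its range is refused whole. The fingers move at their own pace and stop on an object; "squeeze" is the grip in N (left out, the last holds). Time passes only in rows, so rows that do not move let the fingers close. It gives the time, the measured TCP pose, the force and the opening at its end, in the units of the state.
- status.get_state(): the state, without advancing time (a new reading comes with each control period).
- vision.grab_frame(name): name is "scene" or "top" or "wrist"; returns the picture (400x640x3 uint8, blue, green, red); there is no depth.
- vision.camera_params(name): a dict with "vertical_fov" (degrees; the focal length in pixels is half the picture's height over the tangent of half this angle, whatever the lens; pixels are square), "cx", "cy" (the principal point, pixels), "rvec" (rotation vector, rad) and "tvec" (3), from world to camera coordinates, as OpenCV has them. Camera axes: x right, y down, z forward; pixel columns grow to the right and rows downward; lengths in m; the calibration is good to about 2 mm. A picture is of the moment at which its call begins: read the wrist's pose just before it. camera_params takes no time and is no camera call; for the wrist camera it gives the pose at the moment of the call.
- workorder.sign_off(): hands the job in, once; it reports no verdict.
The state is a dict: "time_s": time; "joint_positions": joint angles; "joint_velocities": joint speeds; "effort": joint torques, N m; "tcp_pos": TCP position; "eef_rot": TCP orientation; "wrist_force": force on the tool from outside, world axes, zero at the start; "ft_torque": the same for the moment, N m; "gripper_width": finger opening in m.
Only numpy, scipy, OpenCV 4.12 (cv2) and the standard library are available. Lean on these libraries where they do the work, as an engineer would, in place of code of your own. Each camera call takes 0.05 s, during which the arm holds its last target. There are 200 camera calls.

## Working session

There is one attempt and no reset: what is moved stays moved. The work goes in short steps, Python scripts to look and compute and a tool call to move; the robot and the scene stay as the last step left them, time stands still between calls to the robot, and variables do not carry over. Pictures are saved under pics/ and viewed, about 8 in all and at most 12, crops included, and the job is handed in when it is done.

Besides the shell and the picture viewer there is one more tool, called by a JSON object that holds its "fn" and its "kwargs", one argument or row to a line. move_arm: Moves the arm, as the interface text tells. Its arguments: {"type":"object","properties":{"motion":{"type":"array","items":{"type":"array","items":{"type":"number"}}},"squeeze":{"type":"number"}},"required":["motion"]}

```bash
ls; mkdir -p pics
python3 - <<'E'
from bench import status, vision
import cv2
s=status.get_state(); print(s)
for n in("scene","top"):
    f=vision.grab_frame(n); cv2.imwrite(f"pics/{n}0.png",f); print(n,vision.camera_params(n))
print(vision.camera_params("wrist"))
E
```

```text
pics
{'time_s': 0.0, 'joint_positions': array([-1.16598066e+00,  2.38774254e-01, -1.42649505e-02,  1.31919324e+00,
        5.83780355e-06,  1.57080406e+00]), 'joint_velocities': array([ 6.31240688e-04, -1.30322143e-03, -6.58048843e-05,  1.11668519e-03,
        3.56223422e-04,  3.96899287e-04]), 'effort': array([ 8.08393033e-04, -5.38788271e+01,  3.46437836e+01,  1.83359912e-02,
        3.56472424e-05,  2.15433410e-06]), 'tcp_pos': array([ 0.20660763, -0.48218129,  0.23067688]), 'eef_rot': array([ 0.59058657, -0.59002408,  0.38970331, -0.38885784]), 'wrist_force': array([ 0.02110435,  0.54324809, -0.11567512]), 'ft_torque': array([-0.02840085,  0.02643596, -0.0189759 ]), 'gripper_width': 0.08554840838638329}
scene {'vertical_fov': 57.20494508930214, 'cx': 323.77462445933224, 'cy': 206.11539026559174, 'rvec': array([ 1.64723131,  2.04682341, -0.7302879 ]), 'tvec': array([ 0.143461  , -0.38288734,  1.23855531])}
top {'vertical_fov': 48.30067578160975, 'cx': 315.2422513629899, 'cy': 201.22446632820774, 'rvec': array([ 2.1108472 , -2.13704674,  0.20644502]), 'tvec': array([-0.01179655,  0.56956023,  0.98519133])}
{'vertical_fov': 59.19240895781157, 'cx': 320.23511750945084, 'cy': 201.41933129646145, 'rvec': array([-2.3839268 ,  1.57263076,  0.26298439]), 'tvec': array([-0.52501322, -0.04159105,  0.38210046])}
```

View pics/top0.png

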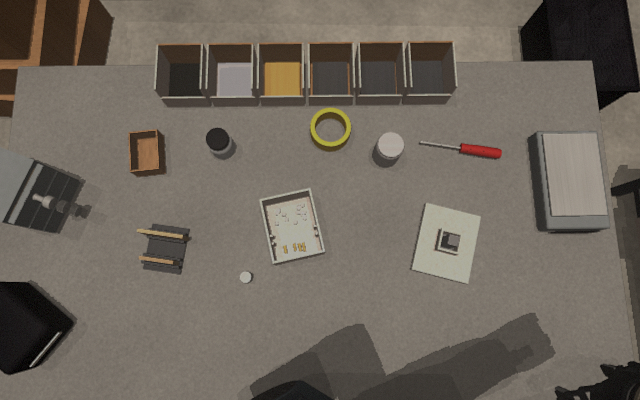

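View pics/scene0.png

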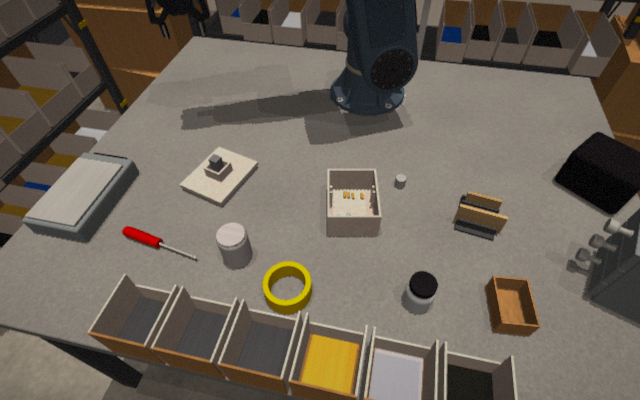

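The top view shows the rack at (165,248) with the longer panel in its upper slot, the box at (292,226) and the lids at (447,243). The spacer is near (246,277). The scene view agrees.

```bash
cat > h.py <<'E'
import numpy as np, cv2
from bench import status, vision
from scipy.spatial.transform import Rotation as Ro
def cam(n):
    p=vision.camera_params(n); f=200/np.tan(np.radians(p["vertical_fov"])/2)
    K=np.array([[f,0,p["cx"]],[0,f,p["cy"]],[0,0,1]]); R=cv2.Rodrigues(p["rvec"])[0]
    return K,R,np.array(p["tvec"])
def cast(c,uv,z):
    K,R,t=c; uv=np.atleast_2d(np.array(uv,float)); C=-R.T@t
    d=(np.c_[uv,np.ones(len(uv))]@np.linalg.inv(K).T)@R
    z=np.broadcast_to(z,len(uv))
    return C+d*((z-C[2])/d[:,2])[:,None]
def proj(c,P):
    K,R,t=c; q=(np.atleast_2d(P)@R.T+t)@K.T; return q[:,:2]/q[:,2:]
def pose():
    s=status.get_state(); q=s["eef_rot"]; return s["tcp_pos"],Ro.from_quat([q[1],q[2],q[3],q[0]]).as_matrix(),s
def go(target,xdir=None):
    """units: shift in the tool frame (before turning) and turn (deg, units)"""
    p,R,s=pose(); d=R.T@(np.array(target)-p)/0.2
    print("tcp",p.round(4),"toolx",R[:,0].round(3),"tooly",R[:,1].round(3),"w",round(s["gripper_width"],4),"F",np.round(s["wrist_force"],2),"t",round(s["time_s"],2))
    a=0
    if xdir is not None:
        x=R.T@np.array([np.cos(xdir),np.sin(xdir),0]); a=np.degrees(np.arctan2(-x[2],x[0])); a=(a+90)%180-90
    print("shift units",d.round(4),"turn deg",round(a,2),"units",round(a/60,4))
E
python3 - <<'E'
from h import *
c=cam("top"); im=cv2.imread("pics/top0.png"); p,R,s=pose()
print(R.round(3)); w=cam("wrist"); C=-w[1].T@w[2]; print("wristcam in tool",(R.T@(C-p)).round(4),"fwd in tool",(R.T@w[1][2]).round(3), "right",(R.T@w[1][0]).round(3))
cr=[cv2.resize(im[a:a+100,b:b+130],None,fx=3,fy=3,interpolation=cv2.INTER_CUBIC) for a,b in((200,105),(180,225),(195,380))]
cr.append(np.zeros_like(cr[0])); cv2.imwrite("pics/m1.png",np.vstack([np.hstack(cr[:2]),np.hstack(cr[2:])]))
print("rack~",cast(c,[165,248],.02),"div~",cast(c,[160,235],.06),"box~",cast(c,[292,226],.075),"post~",cast(c,[450,240],.075),"lidplate",cast(c,[447,243],.02))
E
```

```text
[[ 0.394 -0.     0.919]
 [-0.919  0.001  0.394]
 [-0.001 -1.     0.   ]]
wristcam in tool [ 0.0008 -0.1435  0.0839] fwd in tool [-0.     0.946 -0.323] right [ 1.     0.    -0.001]
rack~ [[0.46787949 0.33664624 0.02      ]] div~ [[0.49406746 0.33627738 0.06      ]] box~ [[0.50904518 0.03449303 0.075     ]] post~ [[ 0.47301456 -0.32038401  0.075     ]] lidplate [[ 0.47145632 -0.32968373  0.02      ]]
```

View pics/m1.png

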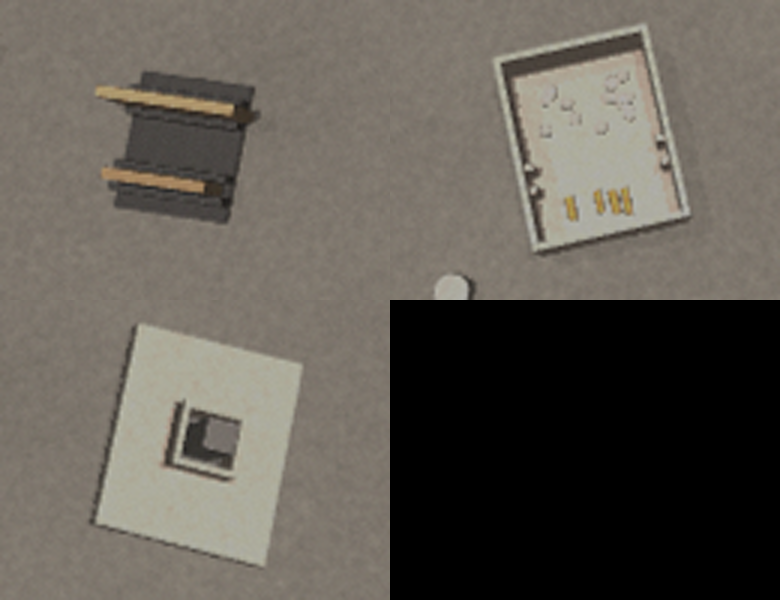

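{"fn": "move_arm", "kwargs": {
  "motion": [
    [100,-0.035,0,0.255,0],
    [100,-0.035,0,0.255,0],
    [100,-0.035,0,0.255,0],
    [100,-0.035,0,0.255,0],
    [100,-0.035,0,0.255,0],
    [100,-0.035,0,0.255,0],
    [100,0,0,0,0],
    [100,0,0,0,0]
  ],
  "squeeze": 60
}}

```text
time_s: 1.1
tcp_pos: [0.4712, -0.3232, 0.2308]
eef_rot: [-0.59, 0.591, -0.39, 0.389]
wrist_force: [0.0, -1.3, 0.2]
gripper_width: 0.0853
```

Run:
```python
from h import *
c=cam("top")
def ana(P,n):
    e=[np.linalg.norm(P[i][:2]-P[(i+1)%4][:2]).round(4) for i in range(4)]; print(n,P.mean(0).round(4),e,[np.degrees(np.arctan2(*(P[(i+1)%4]-P[i])[[1,0]])).round(1) for i in range(4)])
b=np.array([(495,58),(645,25),(690,215),(537,250)])/3+[225-130,180]; ana(cast(c,b,.075),"box")
l=np.array([(135,323),(302,364),(265,566),(94,522)])/3+[380,195-100]; ana(cast(c,l,.021),"lid")
w=cam("wrist"); np.savez("w_lid",K=w[0],R=w[1],t=w[2]); cv2.imwrite("pics/wl.png",vision.grab_frame("wrist"))
go([.509,.034,.23])
go([.494,.336,.23])
```

```text
box [0.5108 0.034  0.075 ] [np.float64(0.117), np.float64(0.1487), np.float64(0.1164), np.float64(0.149)] [np.float64(-78.0), np.float64(-167.6), np.float64(102.1), np.float64(12.7)]
lid [ 0.4727 -0.3279  0.021 ] [np.float64(0.1359), np.float64(0.1634), np.float64(0.1356), np.float64(0.1627)] [np.float64(-104.9), np.float64(165.2), np.float64(74.9), np.float64(-14.7)]
tcp [ 0.4708 -0.3236  0.231 ] toolx [ 0.394 -0.919 -0.001] tooly [-0.001  0.    -1.   ] w 0.0855 F [-0.91  0.01  0.09] t 1.15
shift units [-1.5685  0.0056  0.8794] turn deg 0 units 0.0
tcp [ 0.4708 -0.3236  0.231 ] toolx [ 0.394 -0.919 -0.001] tooly [-0.001  0.    -1.   ] w 0.0855 F [-0.91  0.01  0.09] t 1.15
shift units [-2.9862  0.0062  1.4047] turn deg 0 units 0.0
```

View pics/wl.png

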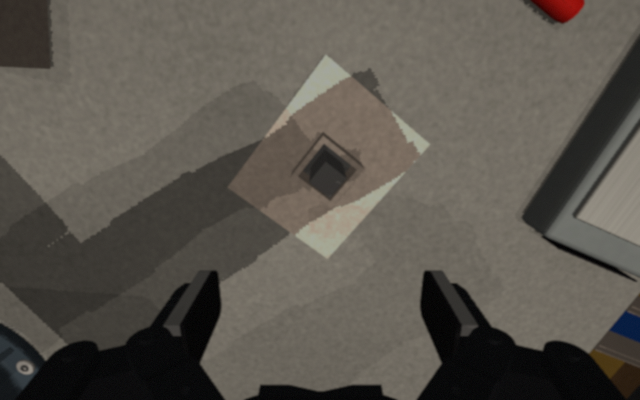

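The lid corners are at (326,56), (429,147), (327,258) and (228,187), partly in the arm's shadow. The post is near (328,172). I'll look at the box next.

{"fn": "move_arm", "kwargs": {
  "motion": [
    [100,-0.224,0,0.126,0.1],
    [100,-0.224,0,0.126,0],
    [100,-0.22,0,0.13,0],
    [100,-0.22,0,0.13,0],
    [100,-0.22,0,0.13,0],
    [100,-0.22,0,0.13,0],
    [100,-0.22,0,0.13,0],
    [100,0,0,0,0],
    [100,0,0,0,0]
  ]
}}

```text
time_s: 2.28
tcp_pos: [0.5466, 0.0255, 0.2314]
eef_rot: [-0.569, 0.569, -0.42, 0.42]
wrist_force: [0.5, -1.0, -0.6]
gripper_width: 0.085
```

Run:
```python
from h import *
w=cam("wrist"); np.savez("w_box",K=w[0],R=w[1],t=w[2]); cv2.imwrite("pics/wb.png",vision.grab_frame("wrist"))
go([.494,.336,.23],np.radians(75))
z=np.load("w_lid.npz"); c=(z["K"],z["R"],z["t"])
P=cast(c,[(326,56),(429,147),(327,258),(228,187)],.021); print(P.round(4),P.mean(0),[np.linalg.norm(P[i]-P[i-1]).round(4) for i in range(4)])
```

```text
tcp [0.5466 0.0252 0.2314] toolx [ 0.294 -0.956  0.   ] tooly [-0. -0. -1.] w 0.0852 F [-0.16 -0.28 -0.57] t 2.33
shift units [-1.5628  0.0066  0.2059] turn deg 32.11 units 0.5351
[[ 0.5707 -0.2869  0.021 ]
 [ 0.5338 -0.4161  0.021 ]
 [ 0.3786 -0.3717  0.021 ]
 [ 0.4139 -0.2433  0.021 ]] [ 0.4742563  -0.32947493  0.021     ] [np.float64(0.1627), np.float64(0.1343), np.float64(0.1613), np.float64(0.1331)]
```

View pics/wb.png

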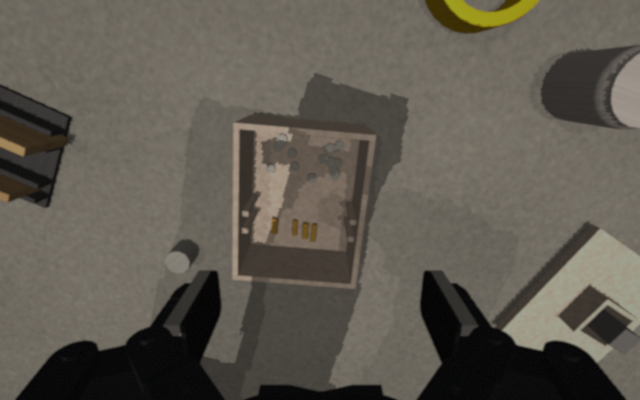

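The box rim corners are (235,123), (376,134), (357,288) and (233,279). The rib tops are near (245,213), (245,230), (353,222) and (350,239). Next is the rack.

{"fn": "move_arm", "kwargs": {
  "motion": [
    [100,-0.31,0,0.04,0],
    [100,-0.31,0,0.04,0],
    [100,-0.31,0,0.04,0],
    [100,-0.31,0,0.04,0],
    [100,-0.31,0,0.04,0],
    [100,0,0,0,-0.175],
    [100,0,0,0,-0.175],
    [100,0,0,0,-0.175],
    [100,0,0,0,-0.175],
    [100,0,0,0,-0.175],
    [100,0,0,0,-0.175],
    [100,0,0,0,0]
  ]
}}

```text
time_s: 3.82
tcp_pos: [0.517, 0.2564, 0.2354]
eef_rot: [0.727, -0.686, 0.027, -0.006]
wrist_force: [0.2, 0.1, 0.5]
gripper_width: 0.0857
```

Run:
```python
from h import *
w=cam("wrist"); np.savez("w_rack",K=w[0],R=w[1],t=w[2]); cv2.imwrite("pics/wr.png",vision.grab_frame("wrist"))
go([.494,.336,.23],np.radians(-7))
z=np.load("w_box.npz"); c=(z["K"],z["R"],z["t"])
P=cast(c,[(235,123),(376,134),(357,288),(233,279)],.075); print(P.round(4),P.mean(0),[np.linalg.norm(P[i]-P[i-1]).round(4) for i in range(4)])
for i in range(4): print(np.degrees(np.arctan2(*(P[i]-P[i-1])[[1,0]])))
Q=cast(c,[(245,213),(245,230),(353,222),(350,239)],.062);print(Q.round(4),Q.mean(0))
```

```text
tcp [0.5169 0.2566 0.2353] toolx [ 0.998 -0.047 -0.031] tooly [-0.028  0.059 -0.998] w 0.0854 F [ 0.09 -0.33 -1.13] t 3.88
shift units [-0.132   0.0532  0.3887] turn deg 4.19 units 0.0698
[[ 0.5743  0.1079  0.075 ]
 [ 0.6004 -0.0079  0.075 ]
 [ 0.4537 -0.0416  0.075 ]
 [ 0.4278  0.0771  0.075 ]] [0.51404936 0.03388431 0.075     ] [np.float64(0.1497), np.float64(0.1187), np.float64(0.1505), np.float64(0.1215)]
11.897663369404833
-77.28845238892093
-167.0625165303956
102.34204565844847
[[ 0.4926  0.083   0.062 ]
 [ 0.4755  0.079   0.062 ]
 [ 0.5141 -0.018   0.062 ]
 [ 0.4963 -0.021   0.062 ]] [0.49464458 0.03071844 0.062     ]
```

View pics/wr.png

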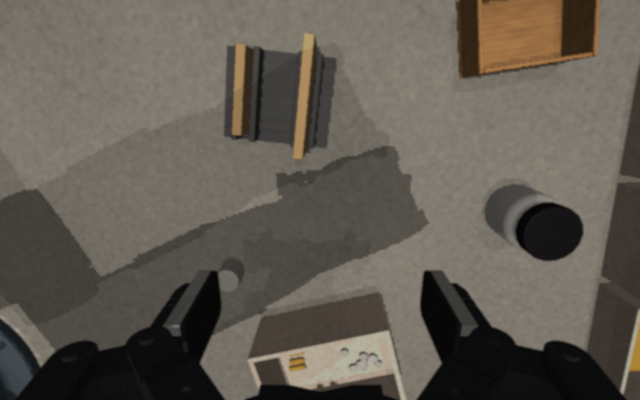

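The longer panel's top edge runs from (309,35) to (299,158). The short panel is the left one. The tool came out tilted about 3.7°, so I'll let it settle and check.

{"fn": "move_arm", "kwargs": {
  "motion": [
    [100,0,0,0,0],
    [100,0,0,0,0]
  ]
}}

```text
time_s: 4.12
tcp_pos: [0.5166, 0.2577, 0.2352]
eef_rot: [0.727, -0.686, 0.026, -0.005]
wrist_force: [-0.2, -1.3, -0.8]
gripper_width: 0.0854
```

Run:
```python
from h import *
z=np.load("w_rack.npz"); c=(z["K"],z["R"],z["t"])
P=cast(c,[(308.5,35),(299,157)],.064); d=P[0]-P[1]; print(P.round(4),P.mean(0),np.linalg.norm(d),np.degrees(np.arctan2(d[1],d[0]))-90)
P=cast(c,[(240,44),(238,135)],.051); d=P[0]-P[1]; print(P.round(4),P.mean(0),np.linalg.norm(d))
t=cam("top"); q=np.array([(96,92),(240,110)])/3+[105,200]; P=cast(t,q,.064); d=P[0]-P[1]; print("top",P.round(4),P.mean(0),np.linalg.norm(d),np.degrees(np.arctan2(d[1],d[0]))-90)
go([.494,.336,.23],np.radians(-7)); print(status.get_state()["joint_positions"])
```

```text
[[0.5085 0.3864 0.064 ]
 [0.4943 0.2849 0.064 ]] [0.50135645 0.3356392  0.064     ] 0.10243936316560447 -7.960765292976461
[[0.4472 0.3845 0.051 ]
 [0.4369 0.3061 0.051 ]] [0.44207393 0.34525268 0.051     ] 0.07907430411364155
top [[0.5041 0.3877 0.064 ]
 [0.4891 0.278  0.064 ]] [0.49661771 0.33285076 0.064     ] 0.11073145381245665 -7.808057408688725
tcp [0.5166 0.2577 0.2352] toolx [ 0.999 -0.043 -0.031] tooly [-0.029  0.059 -0.998] w 0.0854 F [-0.18 -1.27 -0.76] t 4.12
shift units [-0.1287  0.0525  0.3838] turn deg 4.41 units 0.0736
[0.42784422 0.32847875 0.12207213 1.36585334 0.06574103 2.04274271]
```

{"fn": "move_arm", "kwargs": {
  "motion": [
    [100,-0.02,0,0.06,0.01],
    [100,-0.02,0,0.06,0.01],
    [100,-0.02,0,0.06,0.01],
    [100,-0.02,0,0.06,0.01],
    [100,-0.02,0,0.06,0.01],
    [100,-0.02,0,0.06,0.01],
    [100,0,0,0,0],
    [100,0,0,0,0]
  ]
}}

```text
time_s: 5.12
tcp_pos: [0.4975, 0.3312, 0.24]
eef_rot: [0.726, -0.685, 0.048, -0.026]
wrist_force: [0.3, -0.2, -0.2]
gripper_width: 0.0855
```

Run:
```python
from h import *
w=cam("wrist"); np.savez("w_rack2",K=w[0],R=w[1],t=w[2]); cv2.imwrite("pics/wr2.png",vision.grab_frame("wrist"))
go([.498,.335,.23],np.radians(-8)); print(status.get_state()["joint_positions"])
```

```text
tcp [0.4976 0.331  0.2401] toolx [ 0.994 -0.104 -0.035] tooly [-0.029  0.059 -0.998] w 0.0853 F [ 0.26 -0.32  0.47] t 5.17
shift units [0.0018 0.0513 0.0173] turn deg 1.93 units 0.0321
[0.55348945 0.35702987 0.17684153 1.38398419 0.06531667 2.22950313]
```

The j6 limit (3.14) clipped that move and left j5 at 0.065 rad. Spinning to the opposite j6 limit and moving clockwise there should undo the tilt.

{"fn": "move_arm", "kwargs": {
  "motion": [
    [100,0,0,0,-0.17],
    [100,0,0,0,-0.17],
    [100,0,0,0,-0.17],
    [100,0,0,0,-0.17],
    [100,0,0,0,-0.17],
    [100,0,0,0,-0.17],
    [100,0,0,0,-0.17],
    [100,0,0,0,-0.17],
    [100,0,0,0,-0.17],
    [100,0,0,0,-0.17],
    [100,0,0,0,-0.17],
    [100,0,0,0,-0.17]
  ]
}}

```text
time_s: 6.68
tcp_pos: [0.4977, 0.3307, 0.2401]
eef_rot: [-0.39, 0.351, 0.614, -0.589]
wrist_force: [-0.7, -0.3, 0.4]
gripper_width: 0.0852
```

{"fn": "move_arm", "kwargs": {
  "motion": [
    [100,0,0,0,-0.17],
    [100,0,0,0,-0.17],
    [100,0,0,0,-0.17],
    [100,0,0,0,-0.17],
    [100,0,0,0,-0.17],
    [100,0,0,0,-0.17],
    [100,0,0,0,-0.17],
    [100,0,0,0,-0.17],
    [100,0,0,0,-0.17],
    [100,0,0,0,-0.17],
    [100,0,0,0,-0.17],
    [100,0,0,0,-0.17]
  ]
}}

```text
time_s: 8.18
tcp_pos: [0.4977, 0.3307, 0.2401]
eef_rot: [0.35, -0.347, 0.638, -0.592]
wrist_force: [0.1, -1.4, 0.3]
gripper_width: 0.0854
```

{"fn": "move_arm", "kwargs": {
  "motion": [
    [100,0,0,0,-0.17],
    [100,0,0,0,-0.17],
    [100,0,0,0,-0.17],
    [100,0,0,0,-0.17],
    [100,0,0,0,-0.17],
    [100,0,0,0,0],
    [100,0,0,0,0]
  ]
}}

```text
time_s: 9.05
tcp_pos: [0.4976, 0.331, 0.2401]
eef_rot: [0.589, -0.566, 0.428, -0.387]
wrist_force: [0.6, 0.5, -0.7]
gripper_width: 0.0853
```

Run:
```python
from h import *
go([.58,.19,.24]); print(status.get_state()["joint_positions"])
```

```text
tcp [0.4976 0.331  0.2401] toolx [ 0.334 -0.94  -0.065] tooly [-0.029  0.059 -0.998] w 0.0853 F [ 0.62  0.53 -0.73] t 9.05
shift units [ 0.8005 -0.0528  0.1521] turn deg 0 units 0.0
[ 0.55340371  0.35696779  0.17691744  1.38393105  0.06538999 -2.92911454]
```

{"fn": "move_arm", "kwargs": {
  "motion": [
    [100,0.2,0,0.04,0],
    [100,0.2,0,0.04,0],
    [100,0.2,0,0.04,0],
    [100,0.2,0,0.04,0],
    [100,0.2,0,0.04,0],
    [100,0,0,0,0]
  ]
}}

```text
time_s: 9.8
tcp_pos: [0.5927, 0.1874, 0.2268]
eef_rot: [0.572, -0.56, 0.436, -0.412]
wrist_force: [-0.2, 0.3, 0.0]
gripper_width: 0.0855
```

Run:
```python
from h import *
go([.6,.10,.24]); print(status.get_state()["joint_positions"])
```

```text
tcp [0.5927 0.1874 0.2268] toolx [ 0.281 -0.959 -0.038] tooly [-0.018  0.034 -0.999] w 0.0855 F [-0.2   0.33  0.01] t 9.8
shift units [ 0.4267 -0.0816 -0.0883] turn deg 0 units 0.0
[ 0.28759728  0.41477174  0.23349984  1.39711303  0.03765505 -3.13901249]
```

{"fn": "move_arm", "kwargs": {
  "motion": [
    [100,0.15,0,0.01,0],
    [100,0.13,0,0.01,0],
    [100,0,0,0,0]
  ]
}}

```text
time_s: 10.18
tcp_pos: [0.6053, 0.1576, 0.2253]
eef_rot: [0.559, -0.555, 0.442, -0.429]
wrist_force: [-1.5, 0.8, 0.4]
gripper_width: 0.0853
```

Run:
```python
from h import *
go([.6,.10,.24]); print(status.get_state()["joint_positions"])
```

```text
tcp [0.6053 0.1576 0.2253] toolx [ 0.242 -0.97  -0.018] tooly [-0.012  0.016 -1.   ] w 0.0853 F [-1.51  0.76  0.4 ] t 10.18
shift units [ 0.2714 -0.0776 -0.0959] turn deg 0 units 0.0
[ 0.24571593  0.42203665  0.2418528   1.39799578  0.0182001  -3.14038073]
```

{"fn": "move_arm", "kwargs": {
  "motion": [
    [100,0.14,0,0,0],
    [100,0.13,0,0,0],
    [100,0,0,0,0]
  ]
}}

```text
time_s: 10.55
tcp_pos: [0.6129, 0.127, 0.2246]
eef_rot: [-0.546, 0.55, -0.448, 0.445]
wrist_force: [0.2, 0.1, -0.1]
gripper_width: 0.0852
```

Run:
```python
from h import *
go([.6,.10,.24]);go([.498,.335,.24],np.radians(-8)); print(status.get_state()["joint_positions"])
z=np.load("w_rack2.npz"); im=cv2.imread("pics/wr2.png"); cv2.imwrite("pics/wr2c.png",cv2.resize(im[20:270,180:480],None,fx=2,fy=2,interpolation=cv2.INTER_CUBIC))
```

```text
tcp [0.6129 0.127  0.2246] toolx [ 0.202 -0.979  0.001] tooly [-0.007 -0.002 -1.   ] w 0.0852 F [ 0.22  0.08 -0.14] t 10.55
shift units [ 0.1193 -0.0761 -0.0912] turn deg 0 units 0.0
tcp [0.6129 0.127  0.2246] toolx [ 0.202 -0.979  0.001] tooly [-0.007 -0.002 -1.   ] w 0.0852 F [ 0.22  0.08 -0.14] t 10.55
shift units [-1.1346 -0.075  -0.353 ] turn deg -70.33 units -1.1722
[ 2.04664024e-01  4.23291465e-01  2.42175924e-01  1.39728076e+00
 -6.69297932e-04 -3.14058331e+00]
```

View pics/wr2c.png

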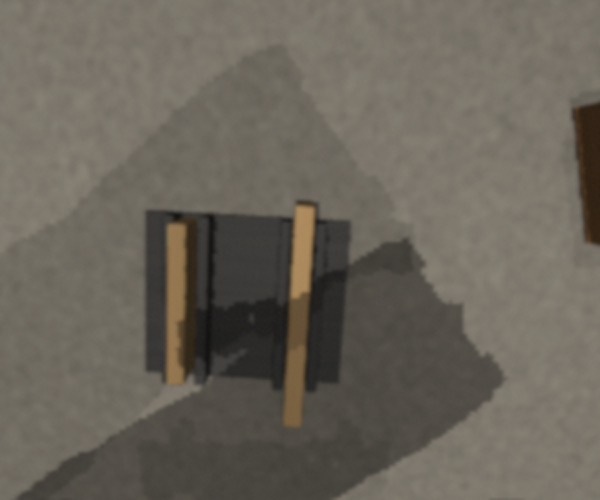

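The long panel's top face runs from full-image (333,121.5) to (326,233.5). Tilt is now 0.4°.

Run:
```python
from h import *
z=np.load("w_rack2.npz"); c=(z["K"],z["R"],z["t"])
P=cast(c,[(333,121.5),(326,233.5)],.064); d=P[0]-P[1]; print(P.round(4),P.mean(0),np.linalg.norm(d),np.degrees(np.arctan2(d[1],d[0]))-90)
```

```text
[[0.5097 0.3888 0.064 ]
 [0.4927 0.2828 0.064 ]] [0.50121281 0.33580267 0.064     ] 0.10736140137870598 -9.072840217277829
```

{"fn": "move_arm", "kwargs": {
  "motion": [
    [100,0,0,0,0.17],
    [100,0,0,0,0.17],
    [100,0,0,0,0.17],
    [100,0,0,0,0.17],
    [100,0,0,0,0.17],
    [100,0,0,0,0.17],
    [100,0,0,0,0.17],
    [100,0,0,0,0.17],
    [100,0,0,0,0.17],
    [100,0,0,0,0.17],
    [100,0,0,0,0.128],
    [100,0,0,0,0]
  ]
}}

```text
time_s: 12.05
tcp_pos: [0.6127, 0.1283, 0.2246]
eef_rot: [0.051, -0.046, -0.705, 0.706]
wrist_force: [0.5, 0.5, 1.4]
gripper_width: 0.0853
```

Run:
```python
from h import *
go([.4985,.3345,.15],np.radians(-8)); print(status.get_state()["joint_positions"])
```

```text
tcp [0.6127 0.1283 0.2246] toolx [-0.991  0.137  0.007] tooly [-0.007 -0.002 -1.   ] w 0.0853 F [0.48 0.53 1.38] t 12.05
shift units [ 0.7036  0.3755 -0.9443] turn deg 0.15 units 0.0025
[ 2.06563143e-01  4.23285626e-01  2.42176770e-01  1.39729065e+00
 -1.85663379e-04 -1.22724741e+00]
```

{"fn": "move_arm", "kwargs": {
  "motion": [
    [40,0.099,0.054,-0.136,0.011],
    [40,0.099,0.054,-0.136,0],
    [40,0.099,0.054,-0.136,0],
    [40,0.099,0.054,-0.136,0],
    [40,0.099,0.054,-0.136,0],
    [40,0.099,0.054,-0.136,0],
    [40,0.099,0.054,-0.136,0],
    [40,0,0,0,0],
    [40,0,0,0,0],
    [40,0,0,0,0]
  ]
}}

```text
time_s: 13.3
tcp_pos: [0.5038, 0.3361, 0.1498]
eef_rot: [0.055, -0.051, -0.704, 0.706]
wrist_force: [0.4, -0.8, -0.5]
gripper_width: 0.0339
```

Run:
```python
from h import *
w=cam("wrist"); np.savez("w_rack3",K=w[0],R=w[1],t=w[2]); cv2.imwrite("pics/wr3.png",vision.grab_frame("wrist"))
go([.501,.3355,.036],np.radians(-8.5)); print(status.get_state()["joint_positions"])
```

```text
tcp [0.5038 0.3361 0.1498] toolx [-0.989  0.15   0.006] tooly [-0.007 -0.002 -1.   ] w 0.0341 F [ 0.16  0.47 -0.2 ] t 13.35
shift units [0.0097 0.5693 0.0036] turn deg -0.1 units -0.0017
[ 0.58707574  0.41573836  0.03686451  1.19843234  0.00243276 -0.83358575]
```

View pics/wr3.png

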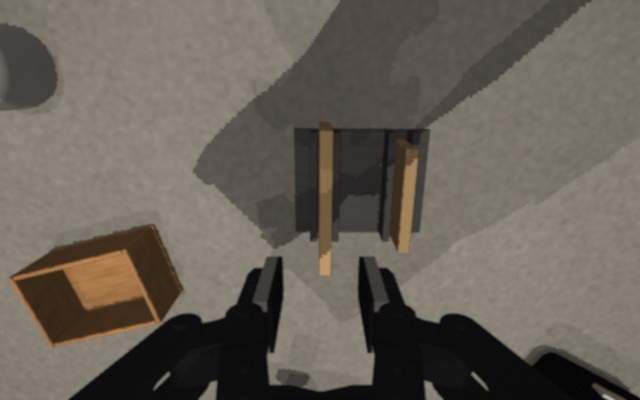

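The panel's top face runs from (325.5,122) to (325,275), vertical in the picture, so the yaw is aligned.

Run:
```python
from h import *
z=np.load("w_rack3.npz"); c=(z["K"],z["R"],z["t"])
P=cast(c,[(325.5,122),(324.7,275)],.064); d=P[0]-P[1]; print(P.round(4),P.mean(0),np.linalg.norm(d),np.degrees(np.arctan2(d[1],d[0]))+90)
m=P.mean(0); go([m[0],m[1],.036],np.arctan2(d[1],d[0])+np.pi/2)
```

```text
[[0.492  0.2781 0.064 ]
 [0.5087 0.388  0.064 ]] [0.50033339 0.33303997 0.064     ] 0.1111420189821959 -8.641946782039895
tcp [0.5038 0.3361 0.1498] toolx [-0.989  0.15   0.006] tooly [-0.007 -0.002 -1.   ] w 0.0341 F [ 0.16  0.47 -0.2 ] t 13.35
shift units [0.0112 0.5693 0.0162] turn deg 0.04 units 0.0007
```

{"fn": "move_arm", "kwargs": {
  "motion": [
    [40,0.012,0.1,0.003,0],
    [40,0,0.1,0,0],
    [40,0,0.1,0,0],
    [40,0,0.1,0,0],
    [40,0,0.1,0,0],
    [40,0,0.065,0,0],
    [40,0,0,0,0],
    [0,0,0,0,0],
    [0,0,0,0,0],
    [0,0,0,0,0],
    [0,0,0,0,0],
    [0,0,0,0,0]
  ],
  "squeeze": 40
}}

```text
time_s: 14.85
tcp_pos: [0.5005, 0.3366, 0.0373]
eef_rot: [0.055, -0.051, -0.705, 0.706]
wrist_force: [0.3, -0.9, 6.1]
gripper_width: 0.0081
```

{"fn": "move_arm", "kwargs": {
  "motion": [
    [0,0,0,0,0],
    [0,0,-0.05,0,0],
    [0,0,-0.1,0,0],
    [0,0,-0.1,0,0],
    [0,0,-0.15,0,0],
    [0,0,-0.2,0,0],
    [0,0,-0.2,0,0],
    [0,0,0,0,0],
    [0,0,0,0,0]
  ]
}}

```text
time_s: 15.98
tcp_pos: [0.5007, 0.3365, 0.1961]
eef_rot: [0.056, -0.05, -0.704, 0.706]
wrist_force: [-0.1, 0.0, -0.9]
gripper_width: 0.0082
```

Run:
```python
from h import *
go([.4945,.0303,.19],np.radians(12.4)); print(status.get_state()["joint_positions"])
```

```text
tcp [0.5007 0.3365 0.1961] toolx [-0.989  0.149  0.007] tooly [-0.008 -0.002 -1.   ] w 0.0082 F [-0.06  0.05 -0.93] t 15.97
shift units [-0.1976  0.0342  1.5183] turn deg -20.97 units -0.3495
[ 0.59035612  0.39140792  0.11911171  1.30618699  0.00258967 -0.83088357]
```

{"fn": "move_arm", "kwargs": {
  "motion": [
    [0,-0.033,0,0.253,0],
    [0,-0.033,0,0.253,0],
    [0,-0.033,0,0.253,0],
    [0,-0.033,0,0.253,0],
    [0,-0.033,0,0.253,0],
    [0,-0.033,0,0.253,0],
    [0,0,0,0,-0.12],
    [0,0,0,0,-0.12],
    [0,0,0,0,-0.11],
    [0,0,0,0,0],
    [0,0,0,0,0]
  ]
}}

```text
time_s: 17.35
tcp_pos: [0.4945, 0.0305, 0.1964]
eef_rot: [-0.073, 0.079, -0.703, 0.703]
wrist_force: [0.9, -0.0, -0.8]
gripper_width: 0.0082
```

Run:
```python
from h import *
w=cam("wrist"); np.savez("w_b2",K=w[0],R=w[1],t=w[2]); cv2.imwrite("pics/wb2.png",vision.grab_frame("wrist"))
go([.4945,.0303,.1],np.radians(12.4)); print(status.get_state()["joint_positions"])
```

```text
tcp [0.4946 0.0306 0.1966] toolx [-0.977 -0.213  0.009] tooly [-0.008 -0.002 -1.   ] w 0.0084 F [-0.08 -0.22 -0.45] t 17.4
shift units [-0.0031  0.4828  0.0011] turn deg -0.08 units -0.0014
[ 6.26235123e-02  2.08989336e-01 -1.42378765e-01  1.22787842e+00
 -1.44094961e-03 -1.72315848e+00]
```

View pics/wb2.png

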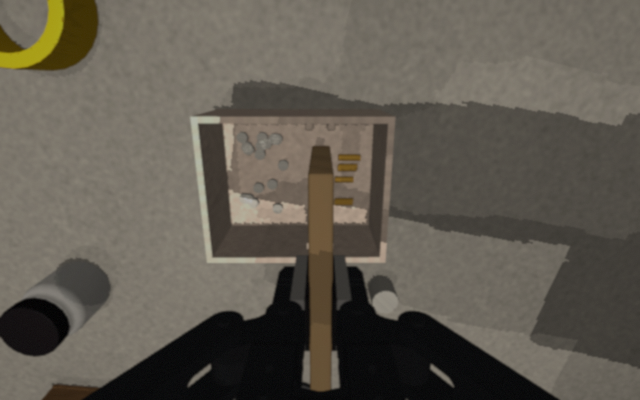

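Box rim corners are (192,117), (395,117), (386,262) and (208,262). The held panel's far top edge is at about (320.5,173).

Run:
```python
from h import *
z=np.load("w_b2.npz"); c=(z["K"],z["R"],z["t"])
P=cast(c,[(192,117),(395,117),(386,262),(208,262)],.075); print(P.round(4),P.mean(0),[np.linalg.norm(P[i]-P[i-1]).round(4) for i in range(4)])
for i in range(4): print(np.degrees(np.arctan2(*(P[i]-P[i-1])[[1,0]])).round(2),end=" ")
a=np.radians(12.4);ex=np.array([np.cos(a),np.sin(a),0]);ey=np.array([-ex[1],ex[0],0])
rib=cast(c,[(309,127),(331,127)],.062); print("ribs",rib.round(4))
E_=cast(c,[(320.5,173)],.2232)[0]; p,R,s=pose(); print("panel end",E_, "rel tcp in box axes",(E_-p)@ex,(E_-p)@ey)
B=P.mean(0); print("slot",B-.02*ex, "tcp-slot in box axes",(p-(B-.02*ex))@ex,(p-(B-.02*ex))@ey,"rib mid x vs slot",(rib.mean(0)-(B-.02*ex))@ex,(rib.mean(0)-B)@ey)
```

```text
[[ 0.5985 -0.0073  0.075 ]
 [ 0.4529 -0.0388  0.075 ]
 [ 0.4269  0.0782  0.075 ]
 [ 0.5737  0.1093  0.075 ]] [0.51299762 0.03532041 0.075     ] [np.float64(0.1192), np.float64(0.149), np.float64(0.1198), np.float64(0.1501)]
-78.0 -167.79 102.55 11.97 ribs [[ 0.5133 -0.0168  0.062 ]
 [ 0.4965 -0.0204  0.062 ]]
panel end [ 0.5069602  -0.02226102  0.2232    ] rel tcp in box axes 0.0006837746563301228 -0.05424724264256519
slot [0.49346417 0.0310257  0.075     ] tcp-slot in box axes 0.0010548776228327106 -0.0006944954666173303 rib mid x vs slot 0.0005085727020575637 -0.0508833673288863
```

{"fn": "move_arm", "kwargs": {
  "motion": [
    [0,0.004,0.1,-0.006,0],
    [0,0,0.1,0,0],
    [0,0,0.1,0,0],
    [0,0,0.1,0,0],
    [0,0,0.08,0,0],
    [0,0,0,0,0],
    [0,0,0,0,0]
  ]
}}

```text
time_s: 18.27
tcp_pos: [0.4935, 0.0314, 0.1016]
eef_rot: [-0.074, 0.079, -0.703, 0.703]
wrist_force: [0.4, -0.5, -0.5]
gripper_width: 0.0085
```

Run:
```python
from h import *
w=cam("wrist"); np.savez("w_b3",K=w[0],R=w[1],t=w[2]); im=vision.grab_frame("wrist"); cv2.imwrite("pics/wb3.png",im)
cv2.imwrite("pics/wb3c.png",cv2.resize(im[20:270,170:490],None,fx=2.4,fy=2.4,interpolation=cv2.INTER_CUBIC))
go([.4937,.0315,.05],np.radians(12.3))
```

```text
tcp [0.4936 0.0314 0.1017] toolx [-0.977 -0.215  0.007] tooly [-0.006 -0.002 -1.   ] w 0.0081 F [ 1.06 -0.69 -1.07] t 18.32
shift units [-0.0021  0.2587 -0.0005] turn deg 0.1 units 0.0017
```

View pics/wb3c.png

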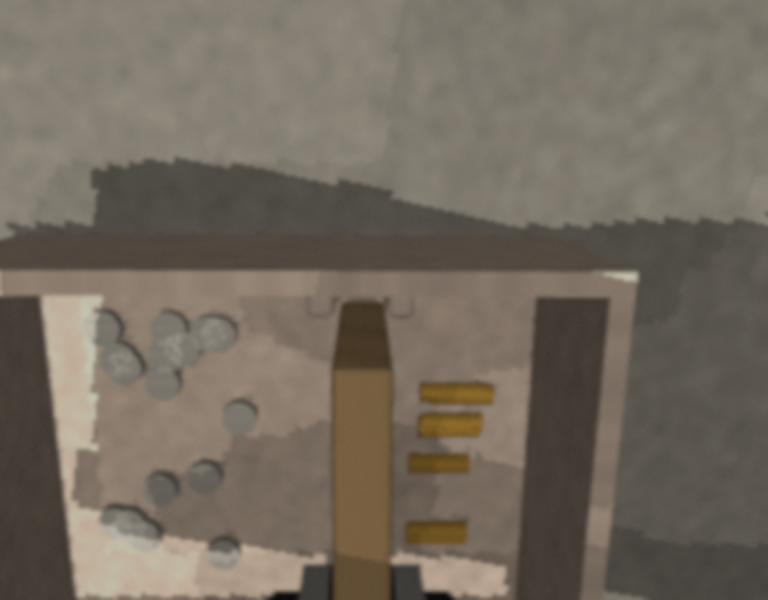

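The panel's lower edge (columns 342–384 in the crop) sits centred between the rib tops (about 338–386). Lowering now.

{"fn": "move_arm", "kwargs": {
  "motion": [
    [0,0,0.04,0,0],
    [0,0,0.04,0,0],
    [0,0,0.04,0,0],
    [0,0,0.03,0,0],
    [0,0,0,0,0]
  ]
}}

```text
time_s: 18.95
tcp_pos: [0.4929, 0.0313, 0.0706]
eef_rot: [-0.074, 0.079, -0.703, 0.703]
wrist_force: [0.9, 0.4, -0.7]
gripper_width: 0.0087
```

{"fn": "move_arm", "kwargs": {
  "motion": [
    [0,0,0.04,0,0],
    [0,0,0.04,0,0],
    [0,0,0.04,0,0],
    [0,0,0.03,0,0],
    [0,0,0.02,0,0],
    [0,0,0,0,0]
  ]
}}

```text
time_s: 19.7
tcp_pos: [0.4927, 0.0312, 0.0368]
eef_rot: [-0.074, 0.079, -0.703, 0.703]
wrist_force: [0.5, 1.0, -1.5]
gripper_width: 0.0087
```

{"fn": "move_arm", "kwargs": {
  "motion": [
    [0,0,0.008,0,0],
    [0,0,0.006,0,0],
    [0,0,0,0,0]
  ]
}}

```text
time_s: 20.08
tcp_pos: [0.493, 0.0313, 0.0363]
eef_rot: [-0.075, 0.079, -0.703, 0.703]
wrist_force: [-6.6, 0.2, 24.8]
gripper_width: 0.0079
```

{"fn": "move_arm", "kwargs": {
  "motion": [
    [12,0,0,0,0],
    [25,0,0,0,0],
    [25,0,0,0,0],
    [25,0,0,0,0],
    [25,0,-0.05,0,0],
    [25,0,-0.15,0,0],
    [25,0,-0.25,0,0],
    [40,0,-0.3,0,0],
    [60,0,-0.25,0,0],
    [80,0,0,0,0],
    [100,0,0,0,0],
    [100,0,0,0,0]
  ]
}}

```text
time_s: 21.58
tcp_pos: [0.4935, 0.0315, 0.2332]
eef_rot: [-0.073, 0.08, -0.703, 0.703]
wrist_force: [-1.1, -0.7, -0.3]
gripper_width: 0.0852
```

Run:
```python
from h import *
w=cam("wrist"); im=vision.grab_frame("wrist"); cv2.imwrite("pics/wb4.png",im)
np.savez("w_b4",K=w[0],R=w[1],t=w[2]); 
cv2.imwrite("pics/wb4c.png",cv2.resize(im[60:310,170:490],None,fx=2.4,fy=2.4,interpolation=cv2.INTER_CUBIC))
go([.474,-.329,.23],np.radians(75)); go([.474,-.329,.23],np.radians(-15)); print(status.get_state()["joint_positions"])
```

```text
tcp [0.4935 0.0315 0.2332] toolx [-0.977 -0.215  0.01 ] tooly [-0.01  -0.002 -1.   ] w 0.0854 F [-0.57  0.29  0.28] t 21.62
shift units [0.4828 0.0205 1.7395] turn deg -62.58 units -1.0429
tcp [0.4935 0.0315 0.2332] toolx [-0.977 -0.215  0.01 ] tooly [-0.01  -0.002 -1.   ] w 0.0854 F [-0.57  0.29  0.28] t 21.62
shift units [0.4828 0.0205 1.7395] turn deg 27.43 units 0.4571
[ 6.47067983e-02  1.92666582e-01 -6.85215440e-02  1.31931352e+00
 -1.43709982e-03 -1.72294050e+00]
```

View pics/wb4c.png

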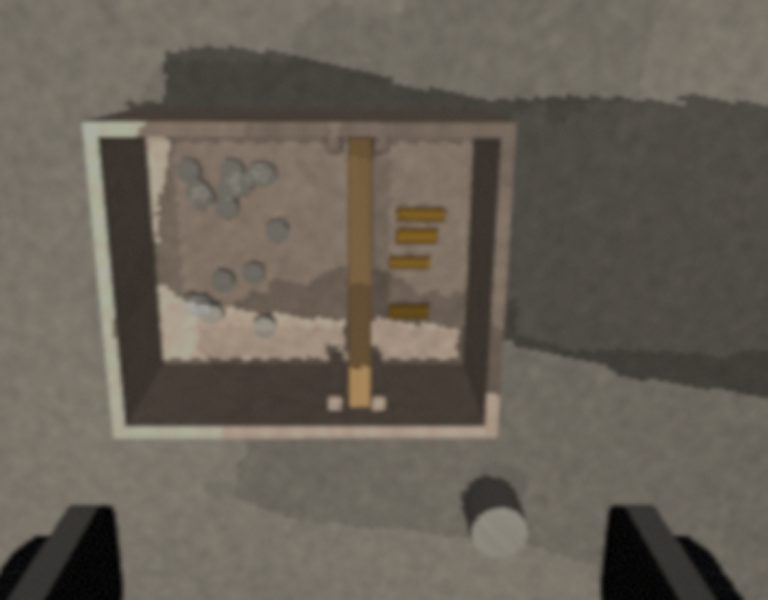

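The panel is home between both rib pairs, with its top level along the slot. Now to the lids.

{"fn": "move_arm", "kwargs": {
  "motion": [
    [100,0.069,0,0.248,0],
    [100,0.069,0,0.248,0],
    [100,0.069,0,0.248,0],
    [100,0.069,0,0.248,0],
    [100,0.069,0,0.248,0],
    [100,0.069,0,0.248,0],
    [100,0.069,0.02,0.248,0],
    [100,0,0.05,0,0.15],
    [100,0,0.05,0,0.15],
    [100,0,0.05,0,0.157],
    [100,0,0,0,0],
    [100,0,0,0,0]
  ]
}}

```text
time_s: 23.12
tcp_pos: [0.4742, -0.3282, 0.2009]
eef_rot: [0.094, -0.088, -0.7, 0.702]
wrist_force: [-0.5, -0.3, -0.2]
gripper_width: 0.0853
```

Run:
```python
from h import *
w=cam("wrist"); im=vision.grab_frame("wrist"); cv2.imwrite("pics/wl2.png",im)
np.savez("w_l2",K=w[0],R=w[1],t=w[2])
go([.474,-.329,.2],np.radians(-15)); print(status.get_state()["joint_positions"])
z=np.load("w_b4.npz"); c=(z["K"],z["R"],z["t"])
P=cast(c,np.array([(83,123),(517,123),(497,437),(113,437)])/2.4+[170,60],.075); print(P.round(4),P.mean(0),[np.linalg.norm(P[i]-P[i-1]).round(4) for i in range(4)])
for i in range(4): print(np.degrees(np.arctan2(*(P[i]-P[i-1])[[1,0]])).round(2),end=" ")
D=cast(c,np.array([(360,137),(360,408)])/2.4+[170,60],.063); print("div",D.round(4),D.mean(0),np.linalg.norm(D[0]-D[1]))
```

```text
tcp [ 0.4744 -0.3283  0.2012] toolx [-0.967  0.256  0.007] tooly [-0.007 -0.002 -1.   ] w 0.0855 F [ 0.4  -0.1   0.42] t 23.18
shift units [0.001  0.0061 0.0039] turn deg 0.18 units 0.0031
[-0.6023135   0.34194747  0.0565602   1.29042634 -0.00573373 -1.91448232]
[[ 0.5993 -0.0069  0.075 ]
 [ 0.4524 -0.0391  0.075 ]
 [ 0.4273  0.0783  0.075 ]
 [ 0.5746  0.1099  0.075 ]] [0.51342144 0.03555689 0.075     ] [np.float64(0.1194), np.float64(0.1504), np.float64(0.1201), np.float64(0.1506)]
-78.05 -167.65 102.07 12.12 div [[ 0.5044 -0.0217  0.063 ]
 [ 0.4815  0.0826  0.063 ]] [0.49292158 0.03045213 0.063     ] 0.1067946282336988
```

View pics/wl2.png

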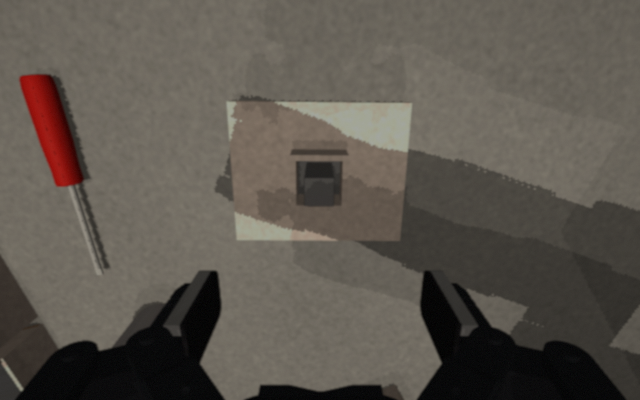

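The lid corners are (227,102), (412,102), (402,240) and (237,240), and the post top is centred near column 319. That's my last allowed view, so from here I check numerically.

Run:
```python
from h import *
z=np.load("w_l2.npz"); c=(z["K"],z["R"],z["t"])
P=cast(c,[(227,102),(412,102),(402,240),(237,240)],.021); print(P.round(4),P.mean(0),[np.linalg.norm(P[i]-P[i-1]).round(4) for i in range(4)])
for i in range(4): print(np.degrees(np.arctan2(*(P[i]-P[i-1])[[1,0]])).round(2),end=" ")
m=P.mean(0); 
print("post/collar corners proj", proj(c,[[m[0],m[1],.075],[m[0],m[1],.049]]))
im=cv2.imread("pics/wl2.png"); g=cv2.cvtColor(im,cv2.COLOR_BGR2GRAY)
print(g[190,285:355]); print(g[140:220,320])
go([m[0],m[1],.11],np.radians(-14.7))
```

```text
[[ 0.5365 -0.4138  0.021 ]
 [ 0.3781 -0.3718  0.021 ]
 [ 0.4114 -0.2418  0.021 ]
 [ 0.5719 -0.2848  0.021 ]] [ 0.47447606 -0.3280403   0.021     ] [np.float64(0.1337), np.float64(0.1639), np.float64(0.1342), np.float64(0.1662)]
-105.35 165.16 75.64 -15.02 post/collar corners proj [[320.08308531 192.23253321]
 [319.86701702 183.4416996 ]]
[ 87  89  90  91  96 103 106 106 107 105  96  76  54  47  45  44  44  44
  46  52  59  60  56  53  54  54  54  53  54  54  55  54  54  55  53  53
  53  54  54  54  53  54  55  54  54  54  54  52  46  42  41  44  44  45
  46  51  65  78  86  87  87  87  89  90  92  91  91  92  92  94]
[104  98  97  98  99  98  97  95  90  78  64  60  59  60  71  90 104 109
 109 108 100  76  51  37  34  34  35  33  35  34  33  33  34  33  33  33
  34  43  56  62  59  56  54  54  54  55  54  54  54  54  53  55  54  53
  54  53  55  53  55  54  53  54  54  53  54  58  70  84  88  89  89  90
  89  90  88  88  89  91  91  92]
tcp [ 0.4744 -0.3283  0.2012] toolx [-0.967  0.256  0.007] tooly [-0.007 -0.002 -1.   ] w 0.0855 F [ 0.4  -0.1   0.42] t 23.18
shift units [-0.0031  0.4561 -0.0031] turn deg -0.12 units -0.0019
```

{"fn": "move_arm", "kwargs": {
  "motion": [
    [50,0,0.08,0,0],
    [50,0,0.11,0,0],
    [50,0,0.11,0,0],
    [50,0,0.11,0,0],
    [50,0,0.11,0,0],
    [50,0,0.09,0,0],
    [50,0,0.07,0,0],
    [50,0,0.05,0,0],
    [50,0,0.02,0,0],
    [50,0,0,0,0]
  ],
  "squeeze": 60
}}

```text
time_s: 24.42
tcp_pos: [0.4733, -0.3287, 0.0512]
eef_rot: [0.095, -0.09, -0.7, 0.702]
wrist_force: [0.1, -0.5, 0.8]
gripper_width: 0.0427
```

Run:
```python
from h import *
go([.4744,-.328,.0505],np.radians(-14.9))
```

```text
tcp [ 0.4733 -0.3287  0.0512] toolx [-0.966  0.259  0.007] tooly [-0.007 -0.002 -1.   ] w 0.0427 F [ 0.11 -0.52  0.83] t 24.43
shift units [-0.0045  0.0035 -0.0047] turn deg -0.08 units -0.0013
```

{"fn": "move_arm", "kwargs": {
  "motion": [
    [30,-0.004,0,-0.003,0],
    [20,0,0,0,0],
    [0,0,0,0,0],
    [0,0,0,0,0],
    [0,0,0,0,0],
    [0,0,0,0,0]
  ],
  "squeeze": 80
}}

```text
time_s: 25.18
tcp_pos: [0.4745, -0.3285, 0.0519]
eef_rot: [0.094, -0.09, -0.7, 0.702]
wrist_force: [-1.2, 0.8, 6.3]
gripper_width: 0.0226
```

{"fn": "move_arm", "kwargs": {
  "motion": [
    [0,0,-0.02,0,0],
    [0,0,-0.05,0,0],
    [0,0,-0.05,0,0],
    [0,0,-0.05,0,0],
    [0,0,0,0,0]
  ]
}}

```text
time_s: 25.8
tcp_pos: [0.475, -0.3286, 0.0862]
eef_rot: [0.094, -0.09, -0.7, 0.702]
wrist_force: [0.1, 0.7, -3.5]
gripper_width: 0.0223
```

Run:
```python
from h import *
go([.513,.0352,.2],np.radians(12.2)); f=vision.grab_frame("wrist"); cv2.imwrite("pics/wl3.png",f)
g=cv2.cvtColor(f,cv2.COLOR_BGR2GRAY)
print(g[100:400:6,320]); print(g[200,100:540:8])
```

```text
tcp [ 0.475  -0.3286  0.0862] toolx [-0.966  0.259  0.005] tooly [-0.006 -0.003 -1.   ] w 0.0223 F [ 0.14  0.67 -3.53] t 25.8
shift units [ 0.2897 -0.5755 -1.8038] turn deg -27.19 units -0.4532
[109 111  66 151 167 161 163 163 106  97  97 102 103 102  98 101  97  62
  62  63  82  98  34  34  35  34  34  35  34  36  45  46  46  46  45  45
  53  52  86 137 144 109 107 113 108 105 107 106 103   6]
[113 115 111 114 113 113 115 116 161 164 128 114 113 102  99  99 103 100
 100 102 100 103  85  86  87  84  86  85  84  85  86  86  87  86 102  99
  98 102  99  97 103  99  97 101 114 112 142 159  74  74  75  76  74  70
  72]
```

Wrist force of -3.5 N matches both lids (0.36 kg), so the pair is lifted.

{"fn": "move_arm", "kwargs": {
  "motion": [
    [0,0,-0.1,0,0],
    [0,0,-0.15,-0.05,0],
    [0,0.01,-0.15,-0.1,0],
    [0,0.025,-0.12,-0.15,0],
    [0,0.025,-0.055,-0.15,0],
    [0,0.025,0,-0.15,0],
    [0,0.025,0,-0.15,0],
    [0,0.025,0,-0.15,0],
    [0,0.025,0,-0.15,0],
    [0,0.025,0,-0.15,0],
    [0,0.025,0,-0.15,0],
    [0,0.025,0,-0.15,0]
  ]
}}

```text
time_s: 27.35
tcp_pos: [0.5072, -0.025, 0.1989]
eef_rot: [0.095, -0.09, -0.7, 0.702]
wrist_force: [0.8, 0.3, -3.6]
gripper_width: 0.0226
```

{"fn": "move_arm", "kwargs": {
  "motion": [
    [0,0.02,0,-0.14,0],
    [0,0.02,0,-0.11,0],
    [0,0.01,0,-0.06,0],
    [0,0,0,0,-0.06],
    [0,0,0,0,-0.1],
    [0,0,0,0,-0.1],
    [0,0,0,0,-0.1],
    [0,0,0,0,-0.06],
    [0,0,0,0,-0.033],
    [0,0,0,0,0],
    [0,0,0,0,0]
  ]
}}

```text
time_s: 28.72
tcp_pos: [0.5138, 0.0364, 0.199]
eef_rot: [-0.072, 0.077, -0.703, 0.704]
wrist_force: [-0.3, -0.4, -2.5]
gripper_width: 0.023
```

Run:
```python
from h import *
w=cam("wrist"); np.savez("w_p",K=w[0],R=w[1],t=w[2])
go([.513,.0352,.14],np.radians(12.2)); f=vision.grab_frame("wrist"); cv2.imwrite("pics/wp.png",f)
p,R,s=pose(); zt=p[2]-.0519+.021
a=np.radians(12.2); ex=np.array([np.cos(a),np.sin(a),0]); ey=np.array([-ex[1],ex[0],0]); o=np.array([p[0],p[1],zt])
pr=proj(w,[o+sx*.082*ex+sy*.067*ey for sx,sy in((1,1),(1,-1),(-1,-1),(-1,1))]); print("expected lid corners",pr.round(1))
B=np.array([.513,.0352,.075]); print("exp box",proj(w,[B+sx*.075*ex+sy*.06*ey for sx,sy in((1,1),(1,-1),(-1,-1),(-1,1))]).round(1))
g=cv2.cvtColor(f,cv2.COLOR_BGR2GRAY)
t=int(pr[:,1].min()); print("col320",[(r,int(g[r,250])) for r in range(t-24,t+24,2)])
for r in (t+20,t+50):
  print(r,"row",[(x,int(g[r,x])) for x in range(150,240,3)],[(x,int(g[r,x])) for x in range(400,500,3)])
```

```text
tcp [0.5138 0.0364 0.199 ] toolx [-0.978 -0.21   0.008] tooly [-0.007 -0.002 -1.   ] w 0.023 F [-0.33 -0.4  -2.48] t 28.73
shift units [0.0028 0.2953 0.0048] turn deg -0.07 units -0.0012
expected lid corners [[185.9 344.9]
 [151.2 118.6]
 [489.8 117.7]
 [456.  342.9]]
exp box [[232.9 259.4]
 [219.7 114.2]
 [422.3 113.7]
 [409.3 258.4]]
col320 [(93, 71), (95, 70), (97, 70), (99, 69), (101, 69), (103, 68), (105, 67), (107, 65), (109, 65), (111, 66), (113, 75), (115, 87), (117, 93), (119, 124), (121, 124), (123, 123), (125, 124), (127, 124), (129, 124), (131, 124), (133, 124), (135, 122), (137, 122), (139, 123)]
137 row [(150, 121), (153, 151), (156, 173), (159, 174), (162, 174), (165, 173), (168, 172), (171, 171), (174, 120), (177, 118), (180, 115), (183, 115), (186, 115), (189, 116), (192, 116), (195, 119), (198, 121), (201, 119), (204, 119), (207, 118), (210, 117), (213, 118), (216, 121), (219, 122), (222, 120), (225, 119), (228, 117), (231, 119), (234, 123), (237, 125)] [(400, 104), (403, 106), (406, 107), (409, 106), (412, 105), (415, 104), (418, 104), (421, 105), (424, 108), (427,
[... 360 characters left out ...]
165, 170), (168, 171), (171, 171), (174, 172), (177, 164), (180, 119), (183, 120), (186, 122), (189, 122), (192, 120), (195, 121), (198, 121), (201, 119), (204, 118), (207, 116), (210, 116), (213, 116), (216, 114), (219, 112), (222, 115), (225, 118), (228, 123), (231, 110), (234, 108), (237, 107)] [(400, 108), (403, 107), (406, 104), (409, 104), (412, 102), (415, 102), (418, 101), (421, 98), (424, 101), (427, 104), (430, 106), (433, 108), (436, 107), (439, 107), (442, 109), (445, 110), (448, 109), (451, 104), (454, 102), (457, 104), (460, 106), (463, 106), (466, 108), (469, 105), (472, 106), (475, 108), (478, 108), (481, 106), (484, 79), (487, 79), (490, 79), (493, 77), (496, 78), (499, 77)]
```

The measured lid edges (top row 118, columns 153 and 487) match the prediction within 1 px. Lowering onto the box.

{"fn": "move_arm", "kwargs": {
  "motion": [
    [0,0.003,0.04,0.005,0],
    [0,0,0.08,0,0],
    [0,0,0.08,0,0],
    [0,0,0.06,0,0],
    [0,0,0.04,0,0],
    [0,0,0.02,0,0],
    [0,0,0,0,0]
  ]
}}

```text
time_s: 29.65
tcp_pos: [0.513, 0.0353, 0.1351]
eef_rot: [-0.072, 0.078, -0.703, 0.703]
wrist_force: [0.6, 1.0, -3.6]
gripper_width: 0.0226
```

{"fn": "move_arm", "kwargs": {
  "motion": [
    [0,0,0.02,0,0],
    [0,0,0.02,0,0],
    [0,0,0.02,0,0],
    [0,0,0.01,0,0],
    [0,0,0,0,0]
  ]
}}

```text
time_s: 30.28
tcp_pos: [0.5128, 0.0352, 0.121]
eef_rot: [-0.072, 0.078, -0.703, 0.703]
wrist_force: [-0.2, -0.7, -2.3]
gripper_width: 0.0228
```

Run:
```python
from h import *
go([.513,.0352,.1185],np.radians(12.2))
```

```text
tcp [0.5128 0.0352 0.121 ] toolx [-0.977 -0.211  0.008] tooly [-0.008 -0.002 -1.   ] w 0.0228 F [-0.16 -0.65 -2.35] t 30.27
shift units [-0.0012  0.0123  0.0003] turn deg -0.01 units -0.0002
```

{"fn": "move_arm", "kwargs": {
  "motion": [
    [0,0,0.007,0,0],
    [0,0,0.006,0,0],
    [0,0,0,0,0],
    [0,0,0,0,0]
  ]
}}

```text
time_s: 30.78
tcp_pos: [0.5129, 0.0353, 0.1189]
eef_rot: [-0.073, 0.078, -0.703, 0.703]
wrist_force: [-3.3, 1.0, 5.1]
gripper_width: 0.0224
```

{"fn": "move_arm", "kwargs": {
  "motion": [
    [0,0,0.005,0,0],
    [0,0,0,0,0],
    [0,0,0,0,0]
  ]
}}

```text
time_s: 31.15
tcp_pos: [0.5129, 0.0353, 0.1188]
eef_rot: [-0.073, 0.077, -0.703, 0.703]
wrist_force: [-6.9, 0.8, 15.7]
gripper_width: 0.0222
```

{"fn": "move_arm", "kwargs": {
  "motion": [
    [35,0,0,0,0],
    [50,0,0,0,0],
    [75,0,0,0,0],
    [100,0,0,0,0],
    [100,0,0,0,0],
    [100,0,0,0,0],
    [100,0,0,0,0],
    [100,0,0,0,0]
  ]
}}

```text
time_s: 32.15
tcp_pos: [0.5128, 0.0352, 0.1175]
eef_rot: [-0.072, 0.078, -0.703, 0.704]
wrist_force: [0.3, -0.5, 0.2]
gripper_width: 0.0856
```

Run:
```python
from h import *
go([.513,.0352,.092],np.radians(12.2))
w=cam("wrist"); f=vision.grab_frame("wrist"); cv2.imwrite("pics/ws.png",f)
a=np.radians(12.2); ex=np.array([np.cos(a),np.sin(a),0]); ey=np.array([-ex[1],ex[0],0]); o=np.array([.513,.0352,.088])
print("exp lid",proj(w,[o+sx*.082*ex+sy*.067*ey for sx,sy in((1,1),(1,-1),(-1,-1),(-1,1))]).round(1))
g=cv2.cvtColor(f,cv2.COLOR_BGR2GRAY); pr=proj(w,[o-.067*ey-.03*ex,o+.082*ex-.05*ey,o-.082*ex-.05*ey])
r=int(pr[0][1]);c0=int(pr[0][0]); print("col",[(y,int(g[y,c0])) for y in range(max(0,r-20),r+20,2)])
for q in pr[1:]: print(q.round(1),[(x,int(g[int(q[1]),x])) for x in range(max(0,int(q[0])-24),min(640,int(q[0])+24),2)])
```

```text
tcp [0.5128 0.0352 0.1175] toolx [-0.977 -0.211  0.008] tooly [-0.007 -0.002 -1.   ] w 0.0856 F [ 0.26 -0.54  0.22] t 32.15
shift units [-1.800e-03  1.275e-01  1.000e-04] turn deg -0.01 units -0.0002
exp lid [[184.7 346.3]
 [149.7 118.5]
 [491.  118. ]
 [456.5 344.5]]
col [(98, 107), (100, 98), (102, 68), (104, 67), (106, 66), (108, 66), (110, 65), (112, 65), (114, 69), (116, 69), (118, 128), (120, 169), (122, 171), (124, 170), (126, 140), (128, 108), (130, 107), (132, 108), (134, 109), (136, 108)]
[155.1 153.7] [(131, 115), (133, 115), (135, 115), (137, 116), (139, 118), (141, 119), (143, 116), (145, 113), (147, 114), (149, 116), (151, 118), (153, 143), (155, 172), (157, 172), (159, 171), (161, 171), (163, 171), (165, 172), (167, 172), (169, 172), (171, 173), (173, 172), (175, 171), (177, 171)]
[485.7 152.9] [(461, 106), (463, 108), (465, 108), (467, 106), (469, 105), (471, 105), (473, 106), (475, 106), (477, 105), (479, 103), (481, 103), (483, 102), (485, 97), (487, 78), (489, 75), (491, 76), (493, 76), (495, 76), (497, 77), (499, 77), (501, 77), (503, 75), (505, 75), (507, 76)]
```

The released lids' edges (row 118, columns 153 and 486) match the seated prediction at plate height 88 mm. Now for the collar.

{"fn": "move_arm", "kwargs": {
  "motion": [
    [100,-0.002,0.04,0,0],
    [100,0,0.05,0,0],
    [100,0,0.037,0,0],
    [100,0,0,0,0],
    [65,0,0,0,0],
    [50,0,0,0,0],
    [30,0,0,0,0],
    [30,0,0,0,0],
    [30,0,0,0,0]
  ],
  "squeeze": 60
}}

```text
time_s: 33.33
tcp_pos: [0.5135, 0.0353, 0.0927]
eef_rot: [-0.073, 0.077, -0.703, 0.704]
wrist_force: [-0.7, 0.1, 5.9]
gripper_width: 0.0489
```

Collar gripped at 48.9 mm. Lifting slowly.

{"fn": "move_arm", "kwargs": {
  "motion": [
    [30,0,-0.01,0,0],
    [30,0,-0.02,0,0],
    [30,0,-0.03,0,0],
    [30,0,-0.04,0,0],
    [30,0,0,0,0],
    [30,0,0,0,0]
  ]
}}

```text
time_s: 34.08
tcp_pos: [0.5132, 0.0353, 0.1121]
eef_rot: [-0.072, 0.078, -0.703, 0.703]
wrist_force: [0.4, 0.8, -1.1]
gripper_width: 0.0489
```

{"fn": "move_arm", "kwargs": {
  "motion": [
    [30,0,-0.05,0,0],
    [30,0,-0.06,0,0],
    [30,0,-0.06,0,0],
    [30,0,-0.06,0,0],
    [30,0,-0.06,0,0],
    [30,0,-0.05,0,0],
    [30,0,-0.04,0,0],
    [30,0,-0.03,0,0],
    [30,0,0,0,0],
    [30,0,0,0,0],
    [30,0,0,0,0],
    [30,0,0,0,0]
  ]
}}

```text
time_s: 35.58
tcp_pos: [0.5137, 0.0354, 0.1939]
eef_rot: [-0.072, 0.078, -0.703, 0.703]
wrist_force: [0.2, 0.4, -1.2]
gripper_width: 0.0487
```

Run:
```python
from h import *
go([.513,.0352,.1927],np.radians(12.2))
c=cam("scene"); f=vision.grab_frame("scene"); cv2.imwrite("pics/sf.png",f)
t=cam("top"); ft=vision.grab_frame("top"); cv2.imwrite("pics/tf.png",ft)
a=np.radians(12.2); ex=np.array([np.cos(a),np.sin(a),0]); ey=np.array([-ex[1],ex[0],0])
for nm,z,hx,hy in(("box rim",.075,.075,.06),("inner plate top",.083,.075,.06),("outer top",.188,.082,.067),("outer skirt",.177,.082,.067)):
    o=np.array([.513,.0352,z]); print(nm,proj(c,[o+sx*hx*ex+sy*hy*ey for sx,sy in((1,1),(1,-1),(-1,-1),(-1,1))]).round(0).tolist())
im0=cv2.imread("pics/scene0.png")
# profile down the column of the +x face of the box (facing the scene camera)
o=np.array([.513,.0352,0])+.082*ex; top,bot=proj(c,[o+[0,0,.2],o+[0,0,0]]); print(top,bot)
hsv=cv2.cvtColor(f,cv2.COLOR_BGR2HSV)
for k in np.linspace(0,1,45):
    u=top+(bot-top)*k; print(int(u[1]),f[int(u[1]),int(u[0])].tolist(),end=" ")
# bystander change
d=cv2.absdiff(cv2.imread("pics/top0.png"),ft).max(2); print()
for nm,u,v in(("bin",145,152),("jar",218,142),("tape",330,128),("can",390,147),("screwdr",460,149),("spacer",246,277),("short",160,262)): print(nm,int(np.median(d[v-14:v+14,u-14:u+14])),int((d[v-18:v+18,u-18:u+18]>45).sum()))
```

```text
tcp [0.5137 0.0354 0.1939] toolx [-0.977 -0.211  0.008] tooly [-0.008 -0.002 -1.   ] w 0.0487 F [ 0.17  0.36 -1.19] t 35.58
shift units [0.0036 0.0058 0.0004] turn deg -0.01 units -0.0002
box rim [[381.0, 217.0], [326.0, 217.0], [326.0, 169.0], [375.0, 169.0]]
inner plate top [[381.0, 215.0], [326.0, 215.0], [326.0, 167.0], [375.0, 166.0]]
outer top [[391.0, 185.0], [323.0, 185.0], [323.0, 131.0], [383.0, 131.0]]
outer skirt [[390.0, 189.0], [323.0, 189.0], [323.0, 135.0], [382.0, 135.0]]
[357.18865407 180.95365314] [351.82776091 238.56958173]
180 [111, 126, 144] 182 [149, 167, 177] 183 [177, 198, 210] 184 [156, 176, 193] 186 [78, 85, 99] 187 [76, 86, 97] 188 [71, 79, 88] 190 [51, 52, 55] 191 [47, 49, 51] 192 [48, 49, 50] 194 [56, 56, 59] 195 [52, 52, 57] 196 [49, 50, 55] 197 [54, 57, 60] 199 [51, 51, 55] 200 [53, 55, 60] 201 [53, 56, 58] 203 [53, 53, 58] 204 [56, 55, 61] 205 [53, 53, 56] 207 [55, 58, 60] 208 [54, 54, 58] 209 [54, 55, 57] 211 [57, 59, 62] 212 [59, 59, 61] 213 [60, 61, 64] 214 [62, 63, 66] 216 [65, 66, 75] 217 [76, 88, 97] 218 [77, 86, 99] 220 [78, 87, 99] 221 [79, 89, 100] 222 [73, 86, 99] 224 [79, 89, 102] 225 [81, 90, 102] 226 [78, 85, 97] 228 [78, 86, 100] 229 [76, 86, 96] 230 [73, 85, 96] 232 [83, 92, 106] 233 [78, 87, 101] 234 [75, 84, 95] 235 [74, 82, 96] 237 [68, 70, 77] 238 [73, 80, 84] 
bin 23 0
jar 45 500
tape 19 172
can 26 0
screwdr 20 0
spacer 51 1123
short 13 0
```

The scene camera shows the outer lid edge at row 185 as predicted. Neutral grey inner plate fills rows 190–216, and the box face starts at row 217. The jar and spacer pixels changed (probably arm shadow), so I'll check them by matching in the scene view before handing in.

Run:
```python
from h import *
from bench import workorder
a,b=cv2.imread("pics/scene0.png"),cv2.imread("pics/sf.png")
for nm,u,v,r in(("jar",421,291,22),("spacer",401,181,9),("tape",287,287,28),("can",234,245,22),("bin",511,305,28),("short",480,217,18)):
    T=a[v-r:v+r,u-r:u+r]; m=cv2.matchTemplate(b[v-r-15:v+r+15,u-r-15:u+r+15],T,cv2.TM_CCOEFF_NORMED); _,s,_,l=cv2.minMaxLoc(m); print(nm,"shift px",l[0]-15,l[1]-15,"score",round(s,2))
go([.513,.0352,.1927]); workorder.sign_off()
```

```text
jar shift px 0 0 score 1.0
spacer shift px 0 0 score 0.98
tape shift px 0 0 score 1.0
can shift px 0 0 score 1.0
bin shift px 0 0 score 1.0
short shift px 4 -15 score 0.36
tcp [0.5137 0.0354 0.194 ] toolx [-0.977 -0.211  0.008] tooly [-0.008 -0.002 -1.   ] w 0.0486 F [-0.02 -0.51 -0.53] t 35.67
shift units [0.0038 0.0064 0.0003] turn deg 0 units 0.0
the job is handed in; nothing more can be done
```

I carried out every step of the job and handed it in at about 36 s of the 72 s allowed. No verdict came back.

- **Divider:** it is in the guide slot. The panel stopped on the box floor with about 25 N of push, and the picture afterwards showed it sitting between both rib pairs.
- **Lids:** I carried the nested pair by the inner lid's post, lowered them until they pressed on the rim (about 16 N), then let go. The measured lid edges matched the seated position within about 2 px.
- **Outer lid:** I gripped it by the collar (48.7 mm opening) and lifted it 10 cm. The last scene picture shows the outer lid in the air where expected, with the grey inner plate still on the box rim. The tool is tilted about 0.5°.

**Checks that failed or disagreed:**
- **Tool tilt:** early on, a wrist-joint limit tilted the tool by about 3.7°. I undid it at the opposite limit before picking anything up, and about 0.5° remained.
- **Short divider:** the final picture comparison gave no usable match for it (score 0.36), probably because its patch included the big panel I had removed. In the top view its area was unchanged.
- **Jar and spacer:** their pixels changed in the top view, but the scene view put both at zero shift, so I took that as the arm's shadow.
- **Other bystanders:** tape roll, can and bin also matched at zero shift. The screwdriver I checked only in the top view, where it had not changed.
- **Wrist force:** it read -0.5 to -1.2 N with the lid held, a little under the lid's 1.6 N weight; the readings are noisy by about 1 N.

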